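Tuck the chopping board back beside the bread bin

TASK

Clear the front of the worktop: push the steel-topped chopping board back along the worktop, with the peeler-grater still lying on it, until its long back edge sits flush against the upstand of the raised bar and its right-hand end is up against the side of the bread bin. Only slide the board along, without lifting it or tipping it up, and do not touch the peeler-grater. Leave the aubergine and the bowl with the spice jar where they stand.

Things in the scene. Friction and masses are not known exactly. Their poses are not given: they have to be found in the camera images.
- board: chopping board, the thing to push: wood with a steel top, 180 mm (its x) by 280 mm (its y) by 20 mm thick, 0.55 to 0.95 kg, lying flat and loose on the worktop. Origin: centre of its underside; x points to its back long edge (the one nearest the bar), y to its left end (the end with the dark hand slot), z up. The slot is only shallow, it gives no hold. It slides under a push of about 3 to 7 N
- board_back_left (a point): corner of the board where the back long edge meets the left end, at half thickness (10 mm up)
- board_back_right (a point): corner of the board where the back long edge meets the right end (towards the bread bin), at half thickness
- board_front_right (a point): corner of the board where the front long edge (nearest the robot) meets the right end, at half thickness
- bar: raised breakfast bar along the far side of the worktop, fixed: a tiled upstand with an oak top, one flat upright face 65 mm high and 1440 mm long towards the robot. Origin: foot of that face at the middle of its length; the face is the plane x = 0 of this frame, x points away from the robot into the bar, y to the left along the face, z up
- bread_bin: roll-top bread bin, steel with flat wooden ends, fixed (does not give way), 360 mm long, 240 mm deep, 180 mm high, standing against the bar and square to it, right of the board. Origin: foot of its back corner nearest the board. The flat end facing the board is the plane y = 0 of this frame (from x = -0.24 at the front to x = 0 at the bar); y points from the bin towards the board, x into the bar
- peeler: white peeler-grater, 198 mm long (its x, peeler head at +x) by 64 mm wide by 15 mm high, loose, 70 g, lying flat on the board and roughly along its long side. Origin: middle of its underside. It rides along with the board
- aubergine: half-peeled aubergine, loose, 200 mm long (its x, stalk at +x), 88 mm thick, lying on the worktop near the front of the bread bin. Origin: under its middle, at worktop height
- bowl: small blue bowl, loose, 116 mm across the rim, 50 mm high, on the worktop to the left of the board. Origin: centre of its underside
- spice_jar: small jar with brass lid, loose, 44 mm across, 70 mm high, standing in the bowl. Origin: centre of its underside

How it is judged:
By the outcome, as a careful person would: the job done as asked, in the order asked, and still so for the second after the job is handed in, with the robot touching nothing.
It also fails if it takes over 61 s, if anything falls off the work surface, if the arm or the gripper's body presses on something with over 40 N, if the wrist force passes 120 N, or if a joint passes its speed limit or range.

ROBOT

A 7-joint arm with a two-finger parallel gripper is mounted at the origin on the work surface. World frame = base frame: x ahead of the robot, y to its left, z up, the work surface at z = 0. Lengths are in m, angles in rad, forces in N, time in s.
With the tool pointing down it reaches from about 0.4 to 0.925 m from the base axis. Payload 5.6 kg.
Tool frame: the origin (TCP) lies on the mounting face of the last link; the fingertips stand 173 mm ahead of it and the grasp point (between the pads) lies 155 mm ahead of it (r.pinch_z is the distance from the TCP to the grasp point, in m); z points along the fingers, y is the direction in which the jaws open and shut (so a half turn about z gives the same grasp; the last joint's range is limited). The gripper opens to 85 mm and grips with 20 to 120 N. Pads are 22 mm wide; open, the fingers measure 114 mm over their backs; the gripper's body (76 mm by 85 mm) begins 54 mm behind the grasp point. The pads swing forward as they close: fully open they stand 13 mm farther back than shut.
Start: joints at [-1.381, 0.468, -0.012, 1.603, 0.006, 1.071, -0.056], TCP at [0.15, 0.632, 0.405] pointing down, gripper open.
Joint ranges: [-2.53, 2.53], [-0.31, 2.02], [-1.57, 1.55], [0.28, 2.44], [-1.29, 4.43], [0.15, 1.84], [-2.92, 2.92]. Speed limits (rad/s): [2.57, 2.57, 3.14, 3.14, 3.14, 3.14, 3.14].

INTERFACE

Orientations are given as a unit quaternion [w, x, y, z].
In Python, from bench import r, read_camera gives the robot as it stands. Calls block until the motion is done:
- r.movep(position, orientation): joint-space move of the TCP to a pose.
- r.movel(position, speed=0.15, attitude=None): straight line of the TCP; attitude=None keeps the orientation; speed is the mean speed in m/s.
- r.goto_joints(angles): joint-space move.
- r.let_go() and r.gripper_close(force=None): open the fingers fully, or close them until they stop; force is the grip in N (None keeps the last).
- r.pause(seconds).
- r.ik(position, orientation): joint angles nearest the present ones, or None.
- r.state(): the state.
- read_camera(name): name is "scene" or "top" or "wrist"; returns a dict with "img" (420x560x3 uint8, red, green, blue), "range_z" (420x560 float32, m along the optical axis (not along the pixel's ray), 0 where there is no reading), "intrinsics" (3x3 intrinsics, pixels), "position" and "attitude" of the camera in the world; the wrist camera has in their place "hand_eye" (4x4, takes a point from camera to tool coordinates, whose origin is the TCP and whose axes are the flange's). Camera axes: x right, y down, z forward; pixel columns grow to the right and rows downward; lengths in m; the calibration is good to about 2 mm. The wrist camera is an equidistant fisheye: a pixel r from the principal point sees the ray r / f radians off the axis. A picture is of the moment at which its call begins: read the wrist's pose just before it.
A pose or a line that the arm cannot do raises r.Unreachable and nothing moves.
- r.close_job(): hands the job in, once; it reports no verdict.
The state is a dict: "t": time; "joint_pos": joint angles; "qd": joint speeds; "tau": joint torques, N m; "position": TCP position; "tcp_rot": TCP orientation; "ft_force": force on the tool from outside, world axes, zero at the start; "moment": the same for the moment, N m; "grip_width": finger opening in m.
Only numpy, scipy, OpenCV 4.12 (cv2) and the standard library are available. Lean on these libraries where they do the work, as an engineer would, in place of code of your own. Each camera call takes 0.05 s, during which the arm holds its last target. There are 200 camera calls.

## Working session

There is one attempt and no reset: what is moved stays moved. The work goes in short steps, each a Python script; the robot and the scene stay as the last script left them, time stands still between calls to the robot, and variables do not carry over. Pictures are saved under pics/ and viewed, about 8 in all and at most 12, crops included, and the job is handed in when it is done.

```bash
ls; mkdir -p pics
python3 - <<'E'
from bench import r, read_camera
import cv2,numpy as np
for n in("scene","top"):
    c=read_camera(n); cv2.imwrite(f"pics/{n}0.png",c["img"][:,:,::-1]); np.savez(f"{n}0.npz",**c)
    print(n,c["intrinsics"].tolist(),c["position"],c["attitude"])
print(r.state())
E
```

```text
pics
scene [[438.8386860467013, 0.0, 274.51284188458254], [0.0, 438.8386860467013, 207.8485071437403], [0.0, 0.0, 1.0]] [1.13446958 0.72702503 0.7248522 ] [-0.15914802  0.32929512  0.83232183 -0.4165057 ]
top [[543.7715397753707, 0.0, 277.7536356468533], [0.0, 543.7715397753707, 214.1611464341871], [0.0, 0.0, 1.0]] [0.44213689 0.05718307 1.50045464] [-0.02832873  0.71189506 -0.70128485  0.02454527]
{'t': 0.1, 'joint_pos': array([-1.38098473,  0.46832731, -0.01158411,  1.60354286,  0.00600409,
        1.07139211, -0.05627729]), 'qd': array([-2.03802771e-05, -2.63012944e-03,  9.22501230e-04, -3.76761697e-03,
       -6.98740793e-04, -4.19771625e-04, -2.14766904e-04]), 'tau': array([ 1.06001477e-03, -5.33521807e+01,  2.13307736e-02, -2.51963675e+01,
        1.14389352e-02,  4.28537329e-03,  2.03596329e-05]), 'position': array([0.14996726, 0.63223266, 0.40380386]), 'tcp_rot': array([-3.06011172e-05,  1.16171070e-01,  9.93228883e-01, -8.17194679e-04]), 'ft_force': array([ 0.34447551,  0.17135428, -0.61871142]), 'moment': array([ 0.03101552, -0.01015577, -0.0218371 ]), 'grip_width': 0.0852995206583401}
```

View pics/top0.png

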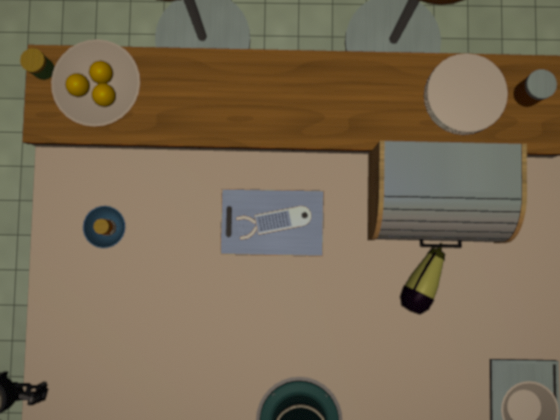

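View pics/scene0.png

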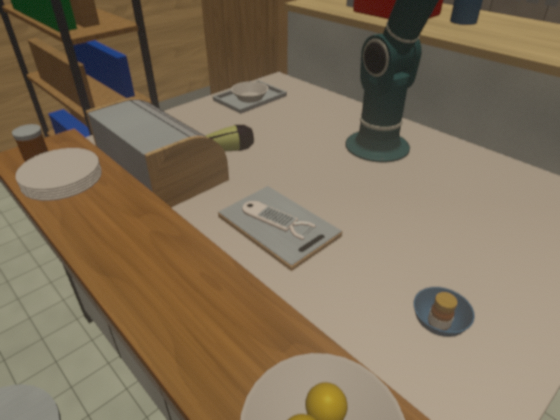

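The top view shows the board at columns 221–323, rows 190–256, with the slot at its left end. The bar edge is at row ≈148 and the bin end at column ≈372. The aubergine is at (424,280) and the bowl at (104,227). In the scene view the bin end faces that camera at (190,175), and the board is at (280,225).

```bash
cat > h.py <<'E'
import numpy as np,cv2
from scipy.spatial.transform import Rotation as R
from bench import r, read_camera
def rot(q): return R.from_quat(np.roll(q,-1)).as_matrix()
def cloud(c):
    K=c["intrinsics"];v,u=np.mgrid[:420,:560];z=c["range_z"]
    p=np.stack([(u-K[0,2])/K[0,0]*z,(v-K[1,2])/K[1,1]*z,z],-1)
    return p@rot(c["attitude"]).T+c["position"]
def ray(c,uv,h):
    K=c["intrinsics"];uv=np.atleast_2d(uv).astype(float)
    d=np.c_[(uv-K[:2,2])/K[0,0],np.ones(len(uv))]@rot(c["attitude"]).T
    return c["position"]+d*((h-c["position"][2])/d[:,2])[:,None]
def board(c,box,show=None):
    """steel board top: colour less red than worktop; min-area rect; returns corners at z=.02"""
    im=c["img"].astype(int); m=((im[:,:,2]-im[:,:,0])>5).astype(np.uint8)
    k=np.zeros_like(m);k[box[1]:box[3],box[0]:box[2]]=1;m*=k
    m=cv2.morphologyEx(m,cv2.MORPH_OPEN,np.ones((3,3)))
    cs,_=cv2.findContours(m,cv2.RETR_EXTERNAL,cv2.CHAIN_APPROX_NONE)
    cn=max(cs,key=cv2.contourArea)[:,0]
    p=ray(c,cn,.02)[:,:2]
    return p, cv2.minAreaRect((p*1000).astype(np.float32))
E
python3 - <<'E'
from h import *
np.set_printoptions(precision=4,suppress=True)
t=dict(np.load("top0.npz"));s=dict(np.load("scene0.npz"))
im=t["img"]; print("px board",im[200,230],im[245,300],"top",im[280,270],im[180,270])
p,rc=board(t,(190,165,350,280)); print("top rect",rc); print(cv2.boxPoints(rc))
p,rc=board(s,(205,175,350,275)); print("scene rect",rc); print(cv2.boxPoints(rc))
P=cloud(t);Q=cloud(s)
# bar: top points z~.065 front edge per column
for u in range(60,360,40):
    col=P[:,u]; k=np.where((col[:,2]>.045)&(col[:,0]<.75)&(col[:,0]>.5))[0]; 
    kk=k.max(); print("bar",u,kk,P[kk-1:kk+3,u].ravel(), im[kk-1:kk+6,u].sum(1))
# bin end from scene
a=Q.reshape(-1,3)
k=(a[:,2]>.02)&(a[:,2]<.16)&(a[:,0]>.42)&(a[:,0]<.6)&(a[:,1]<-.1)&(a[:,1]>-.3)
b=a[k]; print(len(b),np.percentile(b[:,1],[1,10,50,90,99]))
h=np.median(b[:,1]); b=b[abs(b[:,1]-h)<.02]; f=np.linalg.lstsq(np.c_[b[:,0],b[:,2],np.ones(len(b))],b[:,1],rcond=None)[0]; print("bin end y=ax+bz+c",f, f[0]*.5+f[1]*.01+f[2])
for v in range(165,240,15): print("bin row",v,P[v,366:382:2].round(3).tolist())
for xyz in([t,P,(90,227)],[t,P,(104,227)],[t,P,(424,280)],[t,P,(270,280)],[s,Q,(380,220)]):
    print(xyz[2],xyz[1][xyz[2][1],xyz[2][0]])
from bench import r
for x in(.28,.30,.32,.35):
  for tilt in(0,10,20,30,40,-20):
    for y in(.05,.1):
      q0=R.from_euler('y',-np.radians(tilt))*R.from_matrix(np.diag([1,-1,-1.]))  # jaws along y
      z=q0.as_matrix()[:,2]; tip=np.array([x,y,.01]); q=np.roll(q0.as_quat(),1)
      ok=r.ik(tip-.173*z,q); print(x,tilt,y,z.round(2) if y==.05 and x==.28 else "", ok is not None,end="; ")
  print()
E
```

```text
px board [114 120 131] [114 119 131] top [148 130 108] [149 129 108]
top rect ((531.9257202148438, 82.25944519042969), (270.8255310058594, 171.8355712890625), 89.90139770507812)
[[445.775  -53.0053]
 [617.6104 -53.301 ]
 [618.0764 217.5242]
 [446.2411 217.8199]]Traceback (most recent call last):
  File "<stdin>", line 6, in <module>
  File "h.py", line 19, in board
    cn=max(cs,key=cv2.contourArea)[:,0]
       ~~~^^^^^^^^^^^^^^^^^^^^^^^^
ValueError: max() iterable argument is empty
```

Run:
```python
from h import *
np.set_printoptions(precision=4,suppress=True)
t=dict(np.load("top0.npz"));s=dict(np.load("scene0.npz"));im=t["img"]
print("scene px",s["img"][215,240],s["img"][150,300],s["img"][238,285])
P=cloud(t);Q=cloud(s)
for u in range(60,360,60):
    col=P[:,u]; k=np.where((col[:,2]>.045)&(col[:,0]<.95)&(col[:,0]>.5))[0]
    kk=k.max(); print("bar",u,kk,P[kk-1:kk+4,u].tolist(), im[kk-1:kk+6,u].sum(1))
a=Q.reshape(-1,3)
k=(a[:,2]>.02)&(a[:,2]<.16)&(a[:,0]>.5)&(a[:,0]<.68)&(a[:,1]<-.1)&(a[:,1]>-.3)
b=a[k]; print(len(b),np.percentile(b[:,1],[1,10,50,90,99]))
h=np.median(b[:,1]); b=b[abs(b[:,1]-h)<.01]; f=np.linalg.lstsq(np.c_[b[:,0],b[:,2],np.ones(len(b))],b[:,1],rcond=None)[0]; print("bin end y=ax+bz+c",f, f[0]*.6+f[1]*.01+f[2])
for v in (165,195,225): print("bin row",v,P[v,364:384:2].round(3).tolist())
k=(abs(a[:,2]-.02)<.008)&(a[:,0]>.42)&(a[:,0]<.65)&(a[:,1]>-.1)&(a[:,1]<.26)
print("scene board pts",cv2.minAreaRect((a[k][:,:2]*1000).astype(np.float32)),np.median(a[k][:,2]))
a=P.reshape(-1,3)
k=(a[:,2]>.03)&(a[:,2]<.06)&(a[:,0]>.42)&(a[:,0]<.65)&(a[:,1]>-.1)&(a[:,1]<.26)
print("peeler",a[k].min(0),a[k].max(0))
for n,w in(("bowl",(0.4,.62,.4,.65)),("aub",(.3,.48,-.45,-.2))):
    k=(a[:,2]>.02)&(a[:,0]>w[0])&(a[:,0]<w[1])&(a[:,1]>w[2])&(a[:,1]<w[3]); print(n,a[k].min(0),a[k].max(0))
for uv in((270,280),(300,250)): print(P[uv[1],uv[0]])
```

```text
scene px [140 137 127] [162 148 130] [140 138 128]
bar 60 144 [[0.7327799439968643, 0.6531871031330646, 0.061715363945267665], [0.7319566007215249, 0.6569836481405897, 0.05225208779465729], [0.7326481530933877, 0.6640160540728173, 0.03497048193193808], [0.7326164060613151, 0.669656422417321, 0.021044258199273358], [0.7329865476336804, 0.6762601015221869, 0.004785050906291888]] [124  91 128 195 284 353 372]
bar 120 215 [[0.5447039239050301, 0.48738397974098885, 0.05313588537613145], [0.5424234991670158, 0.48900094845744674, 0.04736179546800745], [0.5401050106430149, 0.49054003690129794, 0.041847273456419476], [0.5381304378698544, 0.49373183254317704, 0.030766290773223348], [0.5357690359939727, 0.49530041587304485, 0.025146279441956576]] [214 176 153 142 142 148 150]
bar 180 146 [[0.7319384186251858, 0.33061033382206045, 0.061672294892739066], [0.7308678140544511, 0.3320968276833732, 0.05343885434830575], [0.7299560269712538, 0.3337641783967283, 0.04424862849763689], [0.7309259459130298, 0.33728854982616585, 0.025273250810312176], [0.7301193388452957, 0.3391408025473776, 0.015095946720
[... 1280 characters left out ...]
18, 0.114], [0.596, -0.18, 0.143], [0.593, -0.181, 0.17], [0.592, -0.184, 0.179], [0.592, -0.189, 0.179]]
bin row 225 [[0.528, -0.172, 0.001], [0.528, -0.178, -0.001], [0.527, -0.179, 0.026], [0.525, -0.18, 0.057], [0.523, -0.18, 0.09], [0.521, -0.179, 0.122], [0.52, -0.181, 0.143], [0.52, -0.185, 0.146], [0.521, -0.191, 0.141], [0.521, -0.196, 0.142]]
scene board pts ((535.26220703125, 84.2811508178711), (281.2716369628906, 183.1082000732422), 89.88636779785156) 0.020410621055341305
peeler [ 0.45   -0.0494  0.03  ] [0.6055 0.2044 0.0454]
bowl [0.4533 0.4755 0.0201] [0.5663 0.5905 0.0822]
aub [ 0.3004 -0.4128  0.0266] [ 0.4787 -0.2607  0.0918]
[ 0.3729  0.0847 -0.0058]
[0.4563 0.0041 0.021 ]
```

```bash
cat >> h.py <<'E'
TH=-.0066; ux=np.array([np.cos(TH),np.sin(TH),0]); uy=np.array([-np.sin(TH),np.cos(TH),0]) # bar frame
def quat(jaw_yaw):  # tool down, jaw axis at jaw_yaw from uy; pick the nearer half turn
    return [np.roll((R.from_euler('z',TH+jaw_yaw+a)*R.from_matrix(np.diag([1,-1,-1.]))).as_quat(),1) for a in(0,np.pi)]
def go(pos,jaw_yaw):
    best=None
    for q in quat(jaw_yaw):
        j=r.ik(pos,q)
        if j is not None:
            d=abs(j-r.state()["joint_pos"]).max()
            if best is None or d<best[0]: best=(d,q)
    r.movep(pos,best[1]); return best[0]
def down(z,f0,lim=6):
    for h in np.arange(r.state()["position"][2]-.01,z-1e-6,-.01).tolist()+[z]:
        p=r.state()["position"].copy();p[2]=h;r.movel(p,speed=.08)
        if abs(r.state()["ft_force"][2]-f0[2])>lim: print("touch at",h);break
def press(d,f0,lim,maxd,step=.0015):
    """creep along d until resisting force exceeds lim"""
    p0=r.state()["position"].copy(); s=0; log=[]
    while s<maxd:
        s+=step; r.movel(p0+d*s,speed=.03); F=-(r.state()["ft_force"]-f0)@d; log.append(round(float(F),1))
        if F>lim: break
    print("press",round(s,4),log); return F
E
python3 - <<'E'
from h import *
np.set_printoptions(precision=4,suppress=True)
print(go([.402,.083,.25],0)); f0=r.state()["ft_force"].copy(); print(f0)
down(.168,f0); s=r.state(); print(s["t"],s["position"],s["ft_force"]-f0)
c=read_camera("wrist"); cv2.imwrite("pics/w1.png",c["img"][:,:,::-1])
E
```

```text
1.2682325120321702
[-0.6022  0.2599 -0.0882]
4.7833 [0.4019 0.0832 0.1682] [ 1.0338 -1.0017  0.3468]
```

View pics/w1.png

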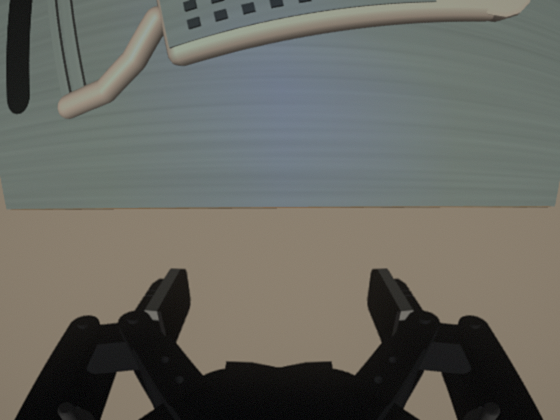

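The wrist view shows both open fingertips in front of the board's front edge (row ≈208), centred on it and clear of the peeler. Next I push back.

Run:
```python
from h import *
np.set_printoptions(precision=4,suppress=True)
f0=r.state()["ft_force"].copy()
p=r.state()["position"]; r.movel(p+ux*.025,speed=.08); print(r.state()["ft_force"]-f0)
for d in(.04,.04): 
    p=r.state()["position"]; r.movel(p+ux*d,speed=.06); print(r.state()["ft_force"]-f0)
press(ux,f0,14,.05); s=r.state(); print(s["t"],s["position"])
c=read_camera("top"); cv2.imwrite("pics/top1.png",cv2.resize(c["img"][120:330,180:460,::-1],None,fx=2.5,fy=2.5));
```

```text
[-1.3668  0.1896 -2.2482]
[-1.14   -0.4308 -1.7759]
[ 0.8248  0.7855 -1.4343]
press 0.036 [3.9, 6.5, 6.3, 6.2, 3.3, 3.9, 3.0, 2.2, 3.5, 4.0, 3.7, 4.1, 4.4, 3.8, 4.9, 4.0, 4.0, 4.6, 4.0, 4.7, 6.2, 9.6, 13.7, 17.3]
12.9333 [0.5404 0.082  0.1679]
```

View pics/top1.png

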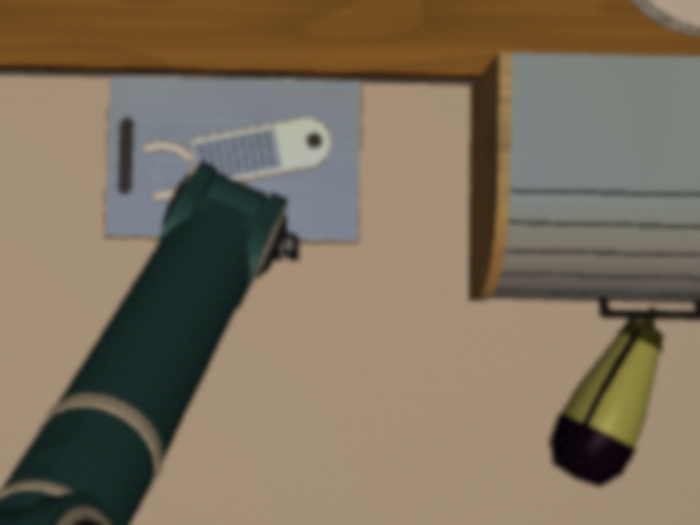

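The board's back edge is at the bar and the peeler is still on it. Next is the left end.

Run:
```python
from h import *
np.set_printoptions(precision=4,suppress=True)
p=r.state()["position"].copy(); r.movel(p-ux*.03,speed=.1)
p=r.state()["position"].copy();p[2]=.27; r.movel(p,speed=.2)
print(go([.638,.272,.27],np.pi/2)); f0=r.state()["ft_force"].copy(); 
p=r.state()["position"].copy();p[2]=.20; r.movel(p,speed=.15)
down(.168,f0); s=r.state(); print(s["t"],s["position"],s["ft_force"]-f0)
f0=s["ft_force"].copy()
p=s["position"]; r.movel(p-uy*.045,speed=.08); print(r.state()["ft_force"]-f0)
for d in(.04,.05): 
    p=r.state()["position"]; r.movel(p-uy*d,speed=.06); print(r.state()["ft_force"]-f0)
press(-uy,f0,14,.05,.002); s=r.state(); print(s["t"],s["position"])
c=read_camera("top"); cv2.imwrite("pics/top2.png",cv2.resize(c["img"][120:330,180:460,::-1],None,fx=2.5,fy=2.5));
```

```text
1.0357843804966669
16.7833 [0.6371 0.27   0.1679] [-0.1242  0.7641  0.1935]
[-0.0038 -0.42   -0.3215]
[-0.5909 -0.5814  0.654 ]
[-0.2672  0.5227  1.007 ]
press 0.03 [1.7, 3.6, 3.2, 2.7, 3.8, 3.2, 2.4, 2.7, 2.7, 2.3, 2.3, 5.0, 8.2, 12.7, 15.7]
23.075 [0.6366 0.1083 0.1682]
```

View pics/top2.png

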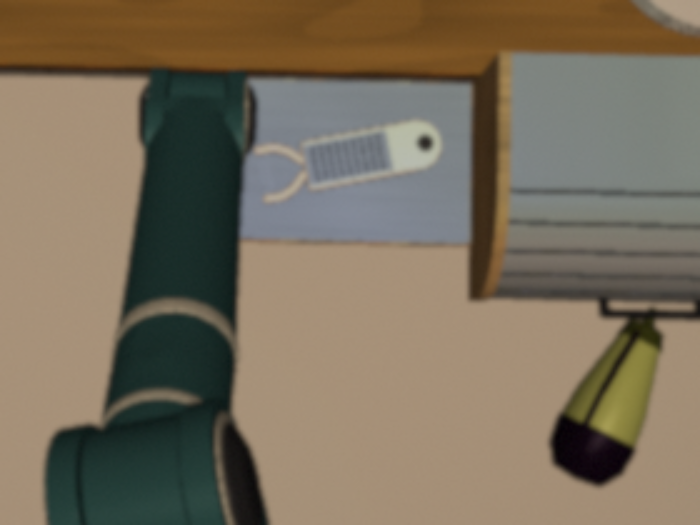

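The board's right end is at the bin. I'll re-press the front edge to square it to the bar, then back off and check from both cameras.

Run:
```python
from h import *
np.set_printoptions(precision=4,suppress=True)
p=r.state()["position"].copy(); r.movel(p+uy*.04,speed=.1)
p=r.state()["position"].copy();p[2]=.27; r.movel(p,speed=.2)
go([.505,-.035,.27],0); f0=r.state()["ft_force"].copy()
p=r.state()["position"].copy();p[2]=.20; r.movel(p,speed=.15)
down(.168,f0); f0=r.state()["ft_force"].copy()
p=r.state()["position"]; r.movel(p+ux*.022,speed=.06)
press(ux,f0,14,.03); s=r.state(); print(s["t"],s["position"])
p=s["position"].copy(); r.movel(p-ux*.03,speed=.1)
p=r.state()["position"].copy();p[2]=.27; r.movel(p,speed=.2)
go([.45,.40,.35],0); print(r.state()["t"])
t=read_camera("top");S=read_camera("scene")
cv2.imwrite("pics/f.png",np.vstack([cv2.resize(t["img"][130:260,210:410,::-1],(780,300),fx=0,fy=0),cv2.resize(S["img"][110:290,100:360,::-1],(780,300))][:2]) if 0 else cv2.resize(t["img"][130:260,210:410,::-1],None,fx=3.9,fy=3.9,interpolation=cv2.INTER_CUBIC))
cv2.imwrite("pics/fs.png",cv2.resize(S["img"][100:290,90:360,::-1],None,fx=2.9,fy=2.9,interpolation=cv2.INTER_CUBIC))
p,rc=board(t,(205,140,374,270)); print("top",rc)
a=np.vstack([cloud(S).reshape(-1,3)])
k=(abs(a[:,2]-.02)<.008)&(a[:,0]>.5)&(a[:,0]<.722)&(a[:,1]>-.172)&(a[:,1]<.16)
b=a[k]; print("scene",b.min(0),b.max(0))
for y in np.arange(-.15,.1,.05):
    m=b[abs(b[:,1]-y)<.01]; print("front x",round(m[:,0].min(),4),end=" ")
for x in np.arange(.57,.7,.03):
    m=b[abs(b[:,0]-x)<.01]; print("left y",round(m[:,1].max(),4),end=" ")
a=cloud(t).reshape(-1,3)
for n,w in(("bowl",(0.4,.62,.45,.65)),("aub",(.3,.48,-.45,-.2))):
    k=(a[:,2]>.02)&(a[:,2]<.11)&(a[:,0]>w[0])&(a[:,0]<w[1])&(a[:,1]>w[2])&(a[:,1]<w[3]); print(n,a[k].min(0),a[k].max(0))
```

```text
press 0.0165 [1.6, 0.0, 1.0, -0.1, -0.6, 1.1, 0.6, 5.1, 9.7, 13.2, 16.5]
30.3083 [ 0.5399 -0.0347  0.167 ]
33.1
top ((637.8207397460938, -41.76890563964844), (271.25335693359375, 171.8213653564453), 89.48233795166016)
scene [ 0.5503 -0.172   0.0121] [0.7044 0.1032 0.0279]
front x 0.5514 front x 0.5516 front x 0.5504 front x 0.551 front x 0.5519 left y 0.1031 left y 0.102 left y 0.1021 left y 0.1007 left y 0.1019 bowl [0.4994 0.4748 0.0201] [0.5661 0.589  0.0833]
aub [ 0.3008 -0.4134  0.0289] [ 0.4787 -0.2608  0.0928]
```

View pics/f.png

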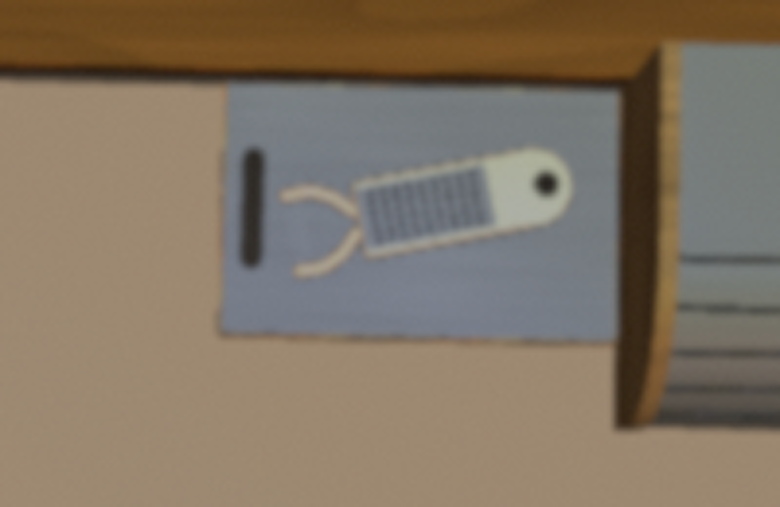

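View pics/fs.png

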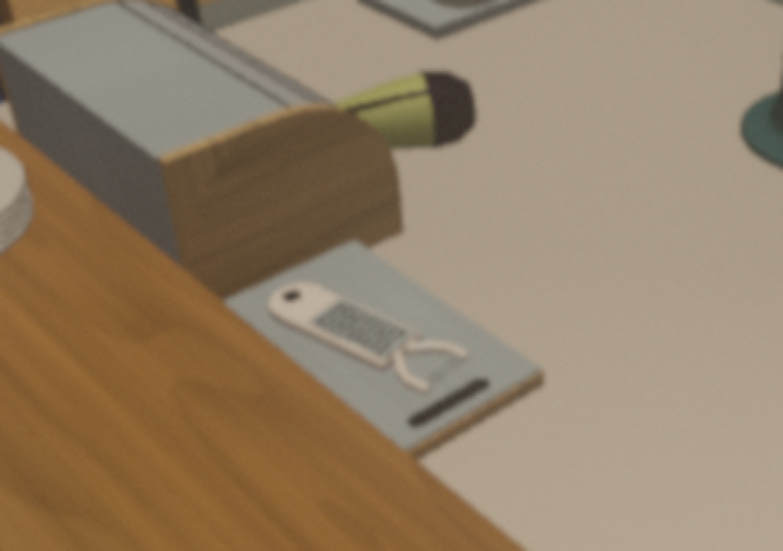

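The final views show no gap at the bar or at the bin end. The peeler hasn't shifted on the board, and the aubergine and bowl are where they were. The robot is clear of everything, so I'm handing in.

```bash
python3 -c "
from bench import r
print(r.close_job(), r.state()['t'])"
```

```text
the job is handed in; nothing more can be done
the job is handed in; nothing more can be done
```

The board now sits flush against the bar and up against the bread bin, with the peeler-grater still lying on it. I pushed its front edge back to the bar, slid its left end along to the bin, then pressed the front edge once more to square it. I used the open fingertips at half the board's thickness, stopped each push once the force passed 14 N (at most about 17 N), and handed in at about 33 s.

**Position:** the last top view puts the board's centre at (0.638, −0.042) m, against a target of (0.638, −0.040) m worked out from the bar and bin faces. Its angle is within about 0.15° of the bar. Both camera views show no visible gap at the bar or the bin.

**Other items:** the peeler was not touched and keeps its place on the board. The aubergine's extents match the start to within about 2 mm. The bowl with the jar matches on every side except its near edge, which read about 46 mm different. I put that down to the arm blocking the top camera's view of that edge, but I didn't confirm it with another picture.

**Disagreements:**
- The scene camera puts the front and left edges about 2–3 mm off the nominal place, within the calibration error of about 2 mm plus pixel size.
- The colour mask measured the board about 8 mm small both before and after the move, so I used only its centre and angle.

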